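Dry-fit the road bridge and signal box of a model railway scene

ROBOT

A 7-joint arm with a two-finger parallel gripper is mounted at the origin on a cart in front of the work surface, level with it; the furniture and walls round the work are solid. World frame = base frame: x ahead of the robot, y to its left, z up, the work surface at z = 0. Lengths are in m, angles in rad, forces in N, time in s.
With the tool pointing down it reaches from about 0.425 to 0.975 m from the base axis. Payload 16.7 kg.
Tool frame: the origin (TCP) lies at the very end of the fingers, on their centre line; the grasp point (between the pads) lies 19 mm behind it; z points along the fingers, y is the line along which they close (so a half turn about z gives the same grasp; the last joint's range is limited). The gripper opens to 85 mm and grips with 20 to 120 N. Pads are 22 mm wide; open, the fingers measure 114 mm over their backs; the gripper's body (76 mm by 85 mm) begins 54 mm behind the grasp point. The pads swing forward as they close: fully open they stand 13 mm farther back than shut.
Start: joints at [-1.27, 0.426, 0.074, 1.606, -0.034, 1.111, -0.067], TCP at [0.294, 0.608, 0.231] pointing down, gripper open.
Joint ranges: [-2.85, 2.85], [-0.5, 2.14], [-1.23, 1.37], [0.21, 2.46], [-1.02, 4.16], [0.16, 2.05], [-2.73, 2.73]. Speed limits (rad/s): [1.89, 1.89, 2.39, 2.39, 3.01, 3.01, 3.01].

INTERFACE

Orientations are given as a unit quaternion [x, y, z, w].
In Python, from rig import robot gives the robot as it stands. The module is installed in compiled form; this text tells all that it offers.
- The arm moves only by the tool step_arm, never from a script. Its argument "plan" is a list of rows, each a list of 5 numbers: the shift along the tool's x, y, z in m, then the turn about the tool's z in degrees, then the finger opening in m, from 0 to 0.0854. A call has 1 to 10 rows; each row is the pose to reach, as a shift and turn from the pose commanded when the call began, along the tool's axes at that moment; what a row does not reach only later rows make up. A row lasts 1/10 s, in which the tool goes at most 50 mm and 8.59 degrees, less where a joint would pass 70% of its speed; a pose out of reach is approached as far as the arm can. A call with a gripper value outside its range is refused whole. The fingers move at their own pace and stop on an object; "force" is the grip in N (left out, the last holds). Time passes only in rows, so rows that repeat a pose let the fingers close. It gives the time, the measured TCP pose, the force, the opening and the grip force at its end, in the units of the state.
- robot.state(): the state, without advancing time (a new reading comes with each control period).
- robot.get_image(name): name is "scene" or "top" or "wrist"; returns (picture, depth): 384x512x3 uint8, red, green, blue; 384x512 float32, m along the optical axis (not along the pixel's ray), 0 where there is no reading.
- robot.calibration(name): a dict with "fx", "fy", "cx", "cy" (pixels), "cam_to_world" (4x4, takes a point from camera to world coordinates). Camera axes: x right, y up, looking along -z (the intrinsics and any distortion apply to the point x, -y, -z); pixel columns grow to the right and rows downward; lengths in m; the calibration is good to about 2 mm. A picture is of the moment at which its call begins: read the wrist's pose just before it. calibration takes no time and is no camera call; for the wrist camera it gives the pose at the moment of the call.
- robot.hand_in(): hands the job in; it is judged then, once.
The state is a dict: "time": time; "q": joint angles; "joint_vel": joint speeds; "effort": joint torques, N m; "eef_pos": TCP position; "tcp_rot": TCP orientation; "force": force on the tool from outside, world axes, zero at the start; "ft_torque": the same for the moment, N m; "grip_width": finger opening in m; "finger_force": force on a finger pad.
Only numpy, scipy, OpenCV 4.12 (cv2) and the standard library are available. Lean on these libraries where they do the work, as an engineer would, in place of code of your own. Each camera call takes 0.05 s, during which the arm holds its last target. There are 200 camera calls.

TASK

Dry-fit the scene on the plywood board: seen from the robot, stand the red-brick pier upright and square, centred on the yellow footing to the left of the road and the grey pier likewise on the footing to its right, then lay the white bridge span the right way up on top of both piers, straight across the road and centred over it. Stand the signal box on the board between the white house and the bridge, in line with the house and its long sides parallel to the house's, with a gap of about 3 cm between the ends of the two roofs. Let go of everything and leave the glue bottle and the brown paint pot where they are.

Things in the scene. Friction and masses are not known exactly. Their poses are not given: they have to be found in the camera images.
- road: Dark grey model road with a white dashed line, 130 (x) x 44 (y) x 2 mm, fixed on the plywood board, with a yellow footing plate on each side, 54 (x) x 48 (y) x 3 mm. Origin: centre of its underside, on the board's top, 26 mm above the table. x runs along the road away from the robot, y to the left across it (yaw within 0.15 rad). It lies on the left or right half of the board.
- footing_left (a point): Centre of the top face of the yellow footing on the left (+y) of the road, 50 mm from the road's centre line and 3 mm above the board; axes as the road's.
- footing_right (a point): Centre of the top face of the yellow footing on the right (-y) of the road, 50 mm from the road's centre line and 3 mm above the board; axes as the road's.
- house: White model house with brown chimney, fixed on the other half of the board from the road; roof 61 (x) x 95 (y) mm, ridge along y, 67 mm tall. Origin: centre of its underside, on the board's top (z = 26 mm). y is its long axis (yaw within 0.15 rad). The fixed board is 230 (x) x 535 (y) mm, its front edge at x = 0.54.
- brick_pier: Red-brick bridge pier, loose, 40 (x) x 38 (y) x 46 mm tall, 70 to 140 g; its two x faces are flat from top to bottom (grasp there, 40 mm), the y faces are recessed between plinth and cap. Origin: centre of its underside; z up.
- stone_pier: Grey stone bridge pier, loose, same shape, size and weight as the brick one. Origin: centre of its underside; z up.
- span: White plastic bridge span, loose, 28 (x) x 145 (y) x 24 mm (solid to 22 mm), about 35 g, deck up; hollow underneath, it rests on the lower edges of its two long side walls. Grasp across its 28 mm. Origin: centre of its underside; y along it.
- signal_box: Signal box kit, loose: grey walls 44 x 70 mm, green flat roof 53 (x) x 78 (y) mm from 55 to 60 mm height, a vent on it to 66 mm; about 55 g. Grasp across the roof's short side, pads on the roof edge. Origin: centre of its underside; y is its long axis.
- glue: Bystander: white glue bottle with red nozzle, diameter 34, 104 mm tall, standing on the board along its rear edge; origin: centre of its underside.
- brown_pot: Bystander: small brown paint pot with white cap, diameter 33, 30 mm tall, standing on the board along its rear edge; origin: centre of its underside.
Mind the look-alikes: they are no part of the job. What is shaped like the signal_box but purple is not meant.

How it is judged:
At the end, for the whole second after the job is handed in: Piers on their footings within 12 mm, square within 0.25 rad; span on both piers, within 12 mm along and 14 mm across the road, 0.2 rad; signal box on the board, roof gap to the house 30 +- 14 mm, 14 mm sideways, 0.2 rad; all upright within 0.08 rad, at rest, released (horizontal distance between brick_pier and footing_left below 0.012 m and z of brick_pier in the frame of footing_left between -0.003 and 0.004 m and angle between the y axis of each of brick_pier, stone_pier and the y axis of road, either way round below 0.25 rad and horizontal distance between stone_pier and footing_right below 0.012 m and z of stone_pier in the frame of footing_right between -0.003 and 0.004 m and x of span in the frame of road between -0.012 and 0.012 m and y of span in the frame of road between -0.014 and 0.014 m and z of span in the frame of road between 0.045 and 0.053 m and angle between the y axis of span and the y axis of road, either way round below 0.2 rad and x of signal_box in the frame of house between -0.014 and 0.014 m and z of signal_box in the frame of house between -0.003 and 0.004 m and angle between the y axis of signal_box and the y axis of house, either way round below 0.2 rad and ((y of road in the frame of house above 0 m and y of signal_box in the frame of house between 0.103 and 0.131 m) or (y of road in the frame of house below 0 m and y of signal_box in the frame of house between -0.131 and -0.103 m)) and angle between each of brick_pier, stone_pier, span, signal_box's own z axis and vertical below 0.08 rad and linear speed of each of brick_pier, stone_pier, span, signal_box below 0.02 m/s and angular speed of each of brick_pier, stone_pier, span, signal_box below 0.2 rad/s); the robot touches nothing.
It fails at once if a bystander (glue bottle or brown paint pot) is moved more than 20 mm or tipped over (distance of any of glue, brown_pot from where it was at the start of the episode above 0.02 m or angle between glue's own z axis and vertical above 0.5 rad).
It also fails if it takes over 93 s, if anything falls off the work surface, if the arm or the gripper's body presses on something with over 40 N, if the wrist force passes 120 N, or if a joint passes its speed limit or range.

## Working session

There is one attempt and no reset: what is moved stays moved. The work goes in short steps, Python scripts to look and compute and a tool call to move; the robot and the scene stay as the last step left them, time stands still between calls to the robot, and variables do not carry over. Pictures are saved under pics/ and viewed, at most 14 in all, crops included, and the job is handed in when it is done.

Besides the shell and the picture viewer there is one more tool, called after "Request:" as name([rows], argument=value, ...), one row to a line, values as JSON. step_arm: Moves the arm, as the interface text tells. Its arguments: {"type":"object","properties":{"plan":{"type":"array"},"force":{"type":"number"}},"required":["plan"]}

```bash
mkdir -p pics
cat > h.py <<'E'
import numpy as np, cv2
from rig import robot
def cap(n):
    c=robot.calibration(n); im,d=robot.get_image(n); return im,d,c
def pts(d,c):
    v,u=np.mgrid[0:d.shape[0],0:d.shape[1]]
    P=np.stack([(u-c['cx'])/c['fx']*d,-(v-c['cy'])/c['fy']*d,-d],-1)
    M=np.array(c['cam_to_world']); return P@M[:3,:3].T+M[:3,3]
def save(im,f): cv2.imwrite('pics/'+f,im[:,:,::-1])
E
python3 - <<'E'
from h import *
print(robot.state())
for n in('scene','top'):
    im,d,c=cap(n); save(im,n+'0.png'); np.savez(n+'0.npz',im=im,d=d,**c); print(n,c,(d==0).mean())
E
```

```text
{'time': 0.0, 'q': array([-1.26951528,  0.42674808,  0.07384255,  1.60659332, -0.03412038,
        1.11080287, -0.06711005]), 'joint_vel': array([-0.00062124,  0.0003353 , -0.00048882, -0.00171045, -0.00021696,
        0.00171023,  0.00264662]), 'effort': array([ 1.01334786e-03, -9.49818707e+01,  3.76185268e+00, -4.63506997e+01,
        1.93593779e-02,  1.01667858e-02,  6.57979808e-05]), 'eef_pos': array([0.29391621, 0.60720236, 0.23060566]), 'tcp_rot': array([ 2.23507818e-01,  9.74701922e-01, -6.37212702e-04, -1.07610289e-04]), 'force': array([-0.04402583, -0.8869094 , -0.6565779 ]), 'ft_torque': array([-0.01980001,  0.06314221, -0.00136515]), 'finger_force': 0.0, 'grip_width': 0.08549024596123106}
scene {'fx': 476.57540579580717, 'fy': 476.57540579580717, 'cx': 248.91325436736057, 'cy': 193.33855384351295, 'cam_to_world': array([[ 0.87114705,  0.26847398, -0.41112595,  0.03735553],
       [-0.49081581,  0.45183816, -0.74494437, -1.06914721],
       [-0.01423579,  0.85074321,  0.52538875,  0.79701515],
       [ 0.        ,  0.        ,  0.        ,  1.        ]])} 0.004160563151041667
top {'fx': 407.3846744856988, 'fy': 407.3846744856988, 'cx': 248.68169626951254, 'cy': 191.72555928998307, 'cam_to_world': array([[ 0.01694132,  0.99220054, -0.12349528,  0.47037324],
       [-0.99981623,  0.01570266, -0.01099657, -0.00434355],
       [-0.0089716 ,  0.12365888,  0.99228423,  1.27050428],
       [ 0.        ,  0.        ,  0.        ,  1.        ]])} 0.004007975260416667
```

View pics/scene0.png

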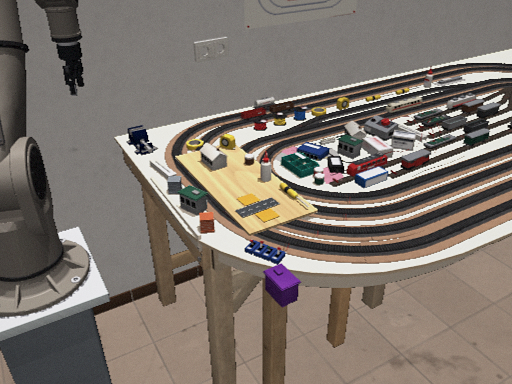

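View pics/top0.png

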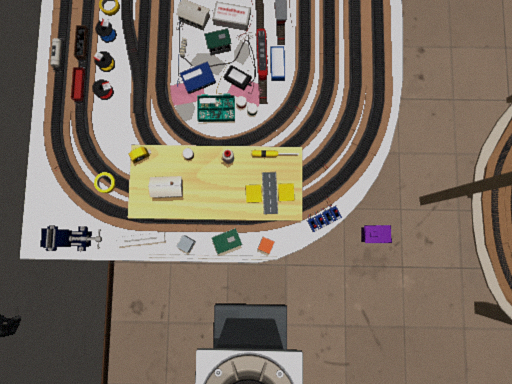

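Top view: house at (165,188), road at (270,193) with footings at (253,194) and (286,193). The parts lie in front of the board: span (142,240), grey pier (186,243), signal box (227,241) and brick pier (266,245). Glue is at (228,156), brown pot at (188,154).

```bash
cat >> h.py <<'E'
def rect(P,m):
    q=P[m][:,:2].astype(np.float32); (cx,cy),(w,h),a=cv2.minAreaRect(q*1000)
    return np.round([cx,cy,w,h,a],1), len(q)
E
python3 - <<'E'
from h import *
z=np.load('top0.npz'); im,d=z['im'],z['d']; c={k:z[k] for k in('fx','fy','cx','cy','cam_to_world')}
P=pts(d,c); H=P[...,2]
print('table z',np.median(H[225:232,150:200]),'board',np.median(H[205:215,200:240]))
def comp(name,r0,r1,c0,c1,lo,hi):
    m=np.zeros(H.shape,bool); m[r0:r1,c0:c1]=True; m&=(H>lo)&(H<hi)
    n,l,s,_=cv2.connectedComponentsWithStats(m.astype(np.uint8))
    for i in range(1,n):
        if s[i,4]>25: print(name,s[i],*rect(P,l==i),'zpct',np.round(np.percentile(H[l==i],[5,50,95,100]),3))
for a in [('span',225,255,112,170,.008,.2),('stone',230,258,170,200,.01,.2),('sig',225,258,205,245,.045,.2),('sigall',225,258,205,245,.01,.2),('brick',230,258,252,282,.01,.2),('house',170,205,140,190,.04,.2)]: comp(*a)
hsv=cv2.cvtColor(im,cv2.COLOR_RGB2HSV)
for n,(r0,r1,c0,c1) in dict(fl=(180,206,240,262),fr=(180,206,276,300)).items():
    sub=hsv[r0:r1,c0:c1]; print(n,np.median(sub.reshape(-1,3),0))
m=np.zeros(H.shape,bool); m[168:218,258:282]=True; m&=hsv[...,1]<70
print('road',*rect(P,m))
big=cv2.resize(im[140:262,110:305],None,fx=4,fy=4,interpolation=cv2.INTER_CUBIC); save(big,'crop0.png')
E
```

```text
table z 0.004500660595867401 board 0.027520889929117054
span [117 232  48  15 441] [475.4 337.9  28.  145.8   7.3] 441 zpct [0.02  0.024 0.028 0.031]
stone [176 235  19  18 193] [464.7 198.3  38.8  40.   61.5] 193 zpct [0.019 0.047 0.051 0.054]
sig [211 228  31  26 476] [474.9  73.2  52.6  78.1  22.6] 476 zpct [0.057 0.061 0.066 0.072]
sigall [211 228  31  26 476] [474.9  73.2  52.6  78.1  22.6] 476 zpct [0.057 0.061 0.066 0.072]
sigall [211 255  34   3  76] [428.2  70.9   6.3 100.8   1. ] 76 zpct [0.01  0.014 0.018 0.02 ]
brick [258 237  16  17 174] [464.5 -43.9  37.8  39.7  67.4] 174 zpct [0.044 0.047 0.051 0.054]
brick [252 256  25   2  49] [428.7 -40.4   3.3  73.    1. ] 49 zpct [0.013 0.016 0.02  0.021]
house [148 176  34  21 667] [633.4 257.4  61.3  95.7   2.2] 667 zpct [0.067 0.078 0.089 0.098]
fl [ 27. 143. 201.]
fr [ 27.  119.5 201. ]
road [577.6 -48.9  62.1 223.8  83. ] 608
```

View pics/crop0.png

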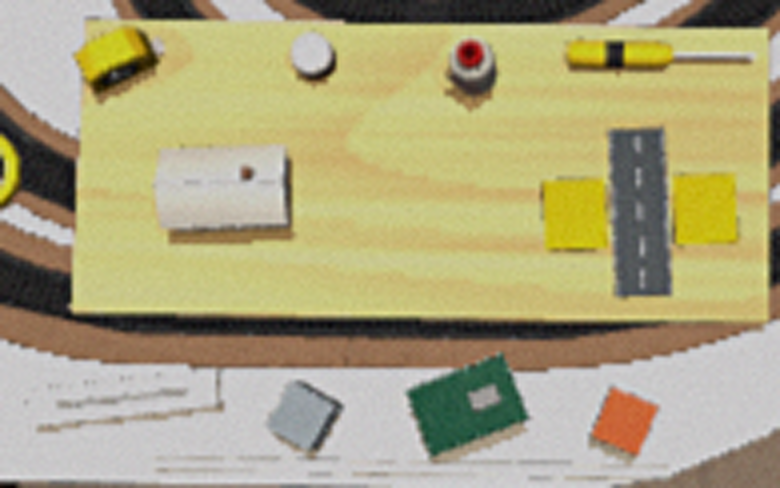

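Crop: the span is deck up, the roof is green with its vent, and the piers appear upright. Next I'll measure the road and footings precisely and add a move helper.

```bash
cat >> h.py <<'E'
from scipy.spatial.transform import Rotation as R
def go(x,y,z,yaw):
    "tool shift + turn to bring TCP to x,y,z with tool y axis at yaw deg (mod 180)"
    s=robot.state(); M=R.from_quat(s['tcp_rot']).as_matrix()
    sh=M.T@(np.array([x,y,z])-s['eef_pos']); cur=np.degrees(np.arctan2(M[1,1],M[0,1]))
    t=-((yaw-cur+90)%180-90)
    print('t',round(s['time'],1),'tcp',s['eef_pos'].round(4),'yaw',round(cur,1),'tilt',M[:,2].round(3),'grip',round(s['grip_width'],4),'F',s['force'].round(1),'q7',round(s['q'][6],2))
    print('  shift',sh.round(4),'turn',round(t,1)); return sh,t
E
python3 - <<'E'
from h import *
z=np.load('top0.npz'); im,d=z['im'],z['d']; c={k:z[k] for k in('fx','fy','cx','cy','cam_to_world')}
P=pts(d,c); H=P[...,2]
hsv=cv2.cvtColor(im,cv2.COLOR_RGB2HSV)
m=np.zeros(H.shape,bool); m[165:218,258:282]=True
dk=m&(hsv[...,2]<130); print('road',*rect(P,dk))
for n,(r0,r1,c0,c1) in dict(fl=(180,206,240,262),fr=(180,206,276,300)).items():
    k=np.zeros(H.shape,bool);k[r0:r1,c0:c1]=True; k&=(hsv[...,1]>190)&(hsv[...,0]<35); print(n,*rect(P,k),P[k].mean(0))
print('table',np.median(H[244:250,240:250]),np.median(P[205:217,200:240,2]))
print([ (r,P[r,245].round(3)) for r in range(248,262,2)])
go(.47,.14,.30,-25)
s=np.load('scene0.npz'); save(cv2.resize(s['im'][150:250,140:300],None,fx=5,fy=5,interpolation=cv2.INTER_CUBIC),'crop1.png')
E
```

```text
road [577.6 -48.9  62.1 223.8  83. ] 541
fl [620.8  -5.3  50.5  45.6   2. ] 249 [ 0.62080078 -0.0051235   0.03072631]
fr [555.7 -74.1  59.1 212.5  66.3] 254 [ 0.62494859 -0.10453197  0.03536802]
table 0.0016025227123047658 0.02760855462912415
[(248, array([0.453, 0.018, 0.001])), (250, array([0.447, 0.018, 0.001])), (252, array([0.441, 0.018, 0.001])), (254, array([0.435, 0.018, 0.004])), (256, array([0.429, 0.017, 0.018])), (258, array([0.423, 0.017, 0.016])), (260, array([0.417, 0.017, 0.002]))]
t 0.1 tcp [0.294  0.6072 0.2307] yaw 64.2 tilt [-0.    -0.001 -1.   ] grip 0.0855 F [ 0.2  0.1 -0.2] q7 -0.07
  shift [-0.362  -0.3439 -0.0689] turn 89.2
```

View pics/crop1.png

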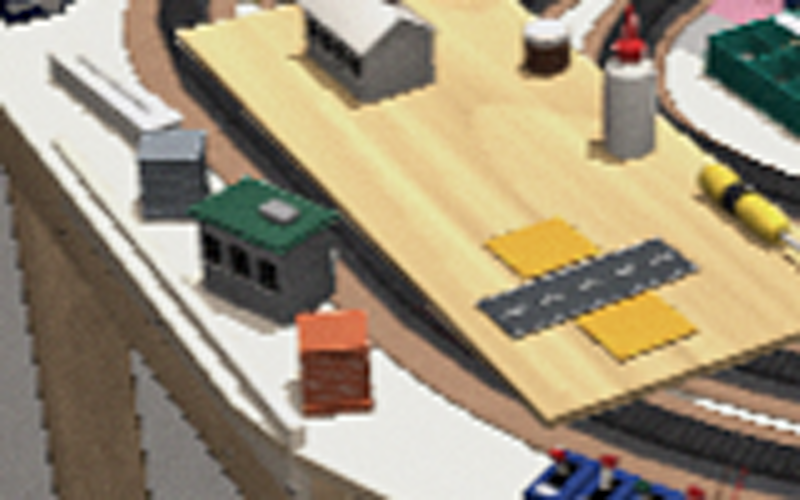

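Scene crop: the recessed faces of both piers face the camera, so the flat x faces are at about −25° yaw. A roughly 18 mm lip runs along the table's front edge at x≈0.43.

Request:
step_arm([
  [-0.362,-0.344,-0.069,89,0.06],
  [-0.362,-0.344,-0.069,89,0.06],
  [-0.362,-0.344,-0.069,89,0.06],
  [-0.362,-0.344,-0.069,89,0.06],
  [-0.362,-0.344,-0.069,89,0.06],
  [-0.362,-0.344,-0.069,89,0.06],
  [-0.362,-0.344,-0.069,89,0.06],
  [-0.362,-0.344,-0.069,89,0.06],
  [-0.362,-0.344,-0.069,89,0.06],
  [-0.362,-0.344,-0.069,89,0.06],
])

```text
time: 1.1
eef_pos: [0.4687, 0.142, 0.3001]
tcp_rot: [0.83, 0.558, 0.0, -0.0]
force: [1.1, 0.9, 0.6]
grip_width: 0.0603
finger_force: 0.0
```

Run:
```python
from h import *
im,d,c=cap('wrist'); save(im,'w1.png'); np.savez('w1.npz',im=im,d=d,**c)
P=pts(d,c); print(c['cam_to_world'].round(3)); H=P[...,2]
n,l,s,_=cv2.connectedComponentsWithStats(((H>.035)&(H<.1)&(d>0)).astype(np.uint8))
for i in range(1,n):
    if s[i,4]>300: print(s[i],*rect(P,l==i),np.percentile(H[l==i],[50,95]).round(3))
z=np.load('top0.npz'); im,d=z['im'],z['d']; c={k:z[k] for k in('fx','fy','cx','cy','cam_to_world')}
P=pts(d,c); hsv=cv2.cvtColor(im,cv2.COLOR_RGB2HSV); m=np.zeros(d.shape,bool); m[168:215,240:300]=True
def big(k):
    n,l,s,_=cv2.connectedComponentsWithStats(k.astype(np.uint8)); return l==1+np.argmax(s[1:,4])
print('road',*rect(P,big(m&(hsv[...,2]<140)&(hsv[...,1]<110))))
for a,b in((240,264),(274,300)):
    k=m.copy();k[:,:a]=0;k[:,b:]=0;k=big(k&(hsv[...,1]>180)&(hsv[...,2]>130));print('foot',*rect(P,k),P[k].mean(0).round(4))
go(.4645,-.044,.10,-22.6)
```

```text
[[ 0.926  0.358  0.116  0.498]
 [-0.377  0.881  0.285  0.214]
 [-0.001 -0.308  0.951  0.443]
 [ 0.     0.     0.     1.   ]]
[ 309    0   76   74 3906] [632.3 253.3  61.3  89.9   2.7] 3906 [0.077 0.087]
[419  24  36  32 820] [738.1 196.6  33.1  31.8   0. ] 820 [0.056 0.057]
[223 109  31  31 813] [463.3 196.1  38.   40.1  61.8] 813 [0.046 0.048]
[ 428  123   52   29 1032] [724.9  74.6  33.6  29.6  59.4] 1032 [0.077 0.094]
[ 247  173   62   59 1822] [473.6  70.9  53.   78.2  22.4] 1822 [0.06  0.065]
[455 174  24  82 865] [742.5 -70.4 145.8  20.2  90. ] 865 [0.044 0.048]
[284 253  26  23 557] [463.5 -45.3  38.1  40.1  68.2] 557 [0.046 0.048]
[   0  277   80   53 2281] [ 35.4  71.3  46.1 136.3  62.8] 2281 [0.067 0.096]
road [577.6 -48.9  62.1 223.8  83. ] 557
foot [621.   -5.4  50.2  46.    1. ] 253 [ 0.6205 -0.0048  0.0307]
foot [555.8 -74.1  59.3 212.4  66.3] 258 [ 0.6251 -0.1042  0.0353]
t 1.1 tcp [0.4715 0.1343 0.3014] yaw -23.2 tilt [ 0.002 -0.    -1.   ] grip 0.0598 F [  1.9 -10.4   0.6] q7 -0.78
  shift [-0.1668  0.0633  0.2014] turn -0.6
```

View pics/w1.png

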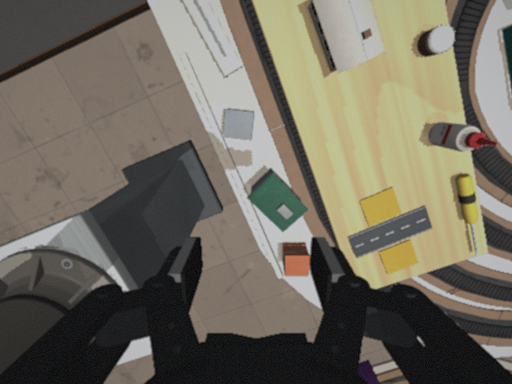

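Wrist view: grey pier (238,125), box (278,200), brick pier (297,260), road (388,232). These agree with the top view; on to the brick pier.

Request:
step_arm([
  [-0.167,0.063,0.1,0,0.06],
  [-0.167,0.063,0.1,0,0.06],
  [-0.167,0.063,0.1,0,0.06],
  [-0.167,0.063,0.1,0,0.06],
  [-0.167,0.063,0.2,0,0.06],
  [-0.167,0.063,0.2,0,0.06],
  [-0.167,0.063,0.2,0,0.06],
  [-0.167,0.063,0.2,0,0.06],
  [-0.167,0.063,0.2,0,0.06],
  [-0.167,0.063,0.2,0,0.06],
])

```text
time: 2.15
eef_pos: [0.4666, -0.0339, 0.102]
tcp_rot: [0.828, 0.561, 0.002, 0.0]
force: [0.4, -0.4, 0.3]
grip_width: 0.0598
finger_force: 0.0
```

Run:
```python
from h import *
for f in('top0','w1'):
    z=np.load(f+'.npz'); im,d=z['im'],z['d']; c={k:z[k] for k in('fx','fy','cx','cy','cam_to_world')}
    P=pts(d,c); hsv=cv2.cvtColor(im,cv2.COLOR_RGB2HSV)
    m=(d>0)&(P[...,2]>.02)&(P[...,2]<.04)&(P[...,0]>.555)&(P[...,0]<.70)&(P[...,1]>-.14)&(P[...,1]<.04)
    print(f,'road',*rect(P,m&(hsv[...,2]<140)&(hsv[...,1]<110)))
    k=m&(hsv[...,1]>180)&(hsv[...,2]>130)
    n,l,s,_=cv2.connectedComponentsWithStats(k.astype(np.uint8))
    for i in range(1,n):
        if s[i,4]>100: print('foot',*rect(P,l==i),P[l==i].mean(0).round(4))
go(.4642,-.0445,.02,-22.3)
```

```text
top0 road [624.3 -54.3 129.1  43.3   3.1] 556
foot [621.   -5.4  50.2  46.    1. ] 253 [ 0.6205 -0.0048  0.0307]
foot [ 625.8 -103.6   50.4   46.3    1.1] 257 [ 0.6257 -0.1045  0.0305]
w1 road [609.2 -53.  155.8 105.8  26.1] 1905
t 2.1 tcp [ 0.4666 -0.0339  0.102 ] yaw -21.7 tilt [ 0.004  0.002 -1.   ] grip 0.0598 F [ 0.4 -0.4  0.3] q7 -0.15
  shift [-0.011   0.0015  0.0819] turn 0.6
```

Request:
step_arm([
  [-0.011,0.0015,0.03,0,0.06],
  [-0.011,0.0015,0.06,0,0.06],
  [-0.011,0.0015,0.082,0.6,0.06],
  [-0.011,0.0015,0.082,0.6,0.06],
  [-0.011,0.0015,0.082,0.6,0.06],
])

```text
time: 2.65
eef_pos: [0.4632, -0.0451, 0.0191]
tcp_rot: [0.831, 0.557, 0.001, 0.0]
force: [0.2, -0.4, 0.0]
grip_width: 0.0599
finger_force: 0.0
```

Run:
```python
from h import *
im,d,c=cap('wrist'); save(im,'w2.png'); go(.4642,-.0445,.02,-22.3)
```

```text
t 2.7 tcp [ 0.4635 -0.0451  0.0194] yaw -22.4 tilt [ 0.002  0.001 -1.   ] grip 0.0598 F [-0.3 -0.1 -0.1] q7 0.01
  shift [ 0.0008  0.0004 -0.0006] turn -0.1
```

View pics/w2.png

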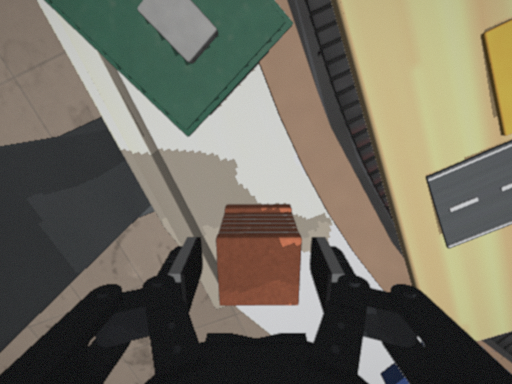

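The pier sits squarely between the fingers, with its recessed face at (258,222), so the flat faces meet the pads. Close and lift.

Request:
step_arm([
  [0,0,0,0,0.03],
  [0,0,0,0,0.03],
  [0,0,0,0,0.03],
  [0,0,0,0,0.03],
  [0,0,0,0,0.03],
  [0,0,-0.04,0,0.03],
  [0,0,-0.08,0,0.03],
  [0,0,-0.1,0,0.03],
  [0,0,-0.1,0,0.03],
], force=40)

```text
time: 3.6
eef_pos: [0.4641, -0.0448, 0.1208]
tcp_rot: [0.831, 0.557, 0.003, 0.001]
force: [0.7, -0.0, -1.4]
grip_width: 0.0392
finger_force: 42.7
```

Run:
```python
from h import *
go(.6212,-.0048,.12,3)
```

```text
t 3.6 tcp [ 0.4641 -0.0448  0.1208] yaw -22.3 tilt [ 0.005  0.002 -1.   ] grip 0.0392 F [ 0.7 -0.  -1.4] q7 -0.16
  shift [0.0968 0.13   0.0016] turn -25.3
```

Request:
step_arm([
  [0.03,0.04,0,-7,0.03],
  [0.06,0.08,0,-14,0.03],
  [0.0968,0.13,0,-21,0.03],
  [0.0968,0.13,0.0,-25.3,0.03],
  [0.0968,0.13,0.02,-25.3,0.03],
  [0.0968,0.13,0.05,-25.3,0.03],
  [0.0968,0.13,0.05,-25.3,0.03],
  [0.0968,0.13,0.05,-25.3,0.03],
])

```text
time: 4.4
eef_pos: [0.619, -0.0054, 0.0676]
tcp_rot: [0.689, 0.725, -0.001, -0.0]
force: [0.9, -0.4, -0.3]
grip_width: 0.0396
finger_force: 42.6
```

Run:
```python
from h import *
im,d,c=cap('wrist'); save(im,'w3.png'); go(.6212,-.0048,.049,3)
```

```text
t 4.5 tcp [ 0.6197 -0.0054  0.0685] yaw 2.9 tilt [ 0. -0. -1.] grip 0.0393 F [ 0.5 -0.5  0.6] q7 0.27
  shift [0.0005 0.0015 0.0195] turn -0.1
```

View pics/w3.png

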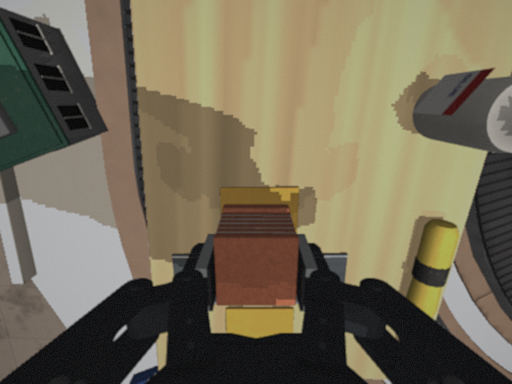

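The pier is centred over the left footing (220–298 px). Lower, release, and lift.

Request:
step_arm([
  [0.0005,0.001,0.012,0,0.03],
  [0.0005,0.001,0.0185,0,0.03],
  [0.0005,0.001,0.0195,0,0.03],
  [0.0005,0.001,0.0195,0,0.03],
  [0.0005,0.001,0.0195,0,0.06],
  [0.0005,0.001,0.0195,0,0.06],
  [0.0005,0.001,0.0195,0,0.06],
  [0.0005,0.001,0.0195,0,0.06],
  [0.0005,0.001,-0.02,0,0.06],
  [0.0005,0.001,-0.06,0,0.06],
])

```text
time: 5.45
eef_pos: [0.6196, -0.0049, 0.1278]
tcp_rot: [0.689, 0.725, -0.001, -0.001]
force: [0.4, 0.4, 1.5]
grip_width: 0.06
finger_force: 0.0
```

Run:
```python
from h import *
go(.464,.197,.14,-28.4)
```

```text
t 5.5 tcp [ 0.6196 -0.0049  0.1278] yaw 2.9 tilt [-0.003 -0.001 -1.   ] grip 0.06 F [0.4 0.4 1.5] q7 0.23
  shift [ 0.2096 -0.1452 -0.012 ] turn 31.3
```

Request:
step_arm([
  [0.04,-0.029,-0.012,7,0.06],
  [0.08,-0.058,-0.012,14,0.06],
  [0.12,-0.087,-0.012,21,0.06],
  [0.16,-0.116,-0.012,28,0.06],
  [0.2096,-0.1452,-0.012,31.3,0.06],
  [0.2096,-0.1452,-0.012,31.3,0.06],
  [0.2096,-0.1452,0.03,31.3,0.06],
  [0.2096,-0.1452,0.03,31.3,0.06],
  [0.2096,-0.1452,0.03,31.3,0.06],
])

```text
time: 6.35
eef_pos: [0.4648, 0.1962, 0.0979]
tcp_rot: [0.859, 0.512, -0.001, 0.0]
force: [-0.1, 0.0, -0.3]
grip_width: 0.06
finger_force: 0.0
```

Run:
```python
from h import *
im,d,c=cap('top'); P=pts(d,c); H=P[...,2]
for b in ((.58,.67,-.05,.05),(.42,.52,.16,.24)):
    m=(d>0)&(H>(.06 if b[0]>.5 else .036))&(H<.085)&(P[...,0]>b[0])&(P[...,0]<b[1])&(P[...,1]>b[2])&(P[...,1]<b[3]); print(*rect(P,m)) if m.sum()>20 else print('none')
go(.464,.197,.02,-28.4)
```

```text
[620.   -3.8  39.6  35.6   0.8] 179
[459.  182.4  16.2  42.   83.8] 45
t 6.4 tcp [0.4655 0.1964 0.0987] yaw -28.5 tilt [ 0. -0. -1.] grip 0.06 F [ 0.1 -0.8  1.8] q7 -0.7
  shift [-0.0002 -0.0016  0.0787] turn -0.1
```

Brick pier stands at (620,−4), within about 2 mm. Now the grey one.

Request:
step_arm([
  [0,-0.001,0.04,0,0.06],
  [0,-0.001,0.07,0,0.06],
  [0,-0.001,0.0785,0,0.06],
  [0,-0.001,0.0785,0,0.06],
  [0,-0.001,0.0785,0,0.06],
])

```text
time: 6.9
eef_pos: [0.4649, 0.1977, 0.0208]
tcp_rot: [0.859, 0.512, 0.001, -0.0]
force: [-0.4, -0.7, 0.9]
grip_width: 0.0599
finger_force: 0.0
```

Request:
step_arm([
  [0,0,0,0,0.03],
  [0,0,0,0,0.03],
  [0,0,0,0,0.03],
  [0,0,0,0,0.03],
  [0,0,0,0,0.03],
  [0,0,-0.04,0,0.03],
  [0,0,-0.08,0,0.03],
  [0,0,-0.12,0,0.03],
  [0,0,-0.14,0,0.03],
  [0,0,-0.14,0,0.03],
], force=40)

```text
time: 7.9
eef_pos: [0.4652, 0.1987, 0.1626]
tcp_rot: [0.859, 0.512, 0.003, -0.001]
force: [0.4, 0.2, -0.8]
grip_width: 0.0394
finger_force: 42.2
```

Run:
```python
from h import *
go(.6263,-.1044,.15,3)
```

```text
t 7.9 tcp [0.4652 0.1987 0.1626] yaw -28.4 tilt [ 0.004  0.004 -1.   ] grip 0.0394 F [ 0.4  0.2 -0.8] q7 -0.78
  shift [-0.1903  0.2857  0.0119] turn -31.4
```

Request:
step_arm([
  [-0.024,0.036,0.0,-4,0.03],
  [-0.049,0.073,0.0,-8,0.03],
  [-0.073,0.11,0.0,-12,0.03],
  [-0.098,0.147,0,-16,0.03],
  [-0.122,0.183,0,-20,0.03],
  [-0.146,0.22,0,-24,0.03],
  [-0.17,0.256,0.0,-28,0.03],
  [-0.1903,0.2857,0.0,-31.4,0.03],
  [-0.1903,0.2857,0.04,-31.4,0.03],
  [-0.1903,0.2857,0.06,-31.4,0.03],
])

```text
time: 8.9
eef_pos: [0.6238, -0.1068, 0.0965]
tcp_rot: [0.689, 0.725, -0.001, -0.001]
force: [-0.4, 0.6, -1.3]
grip_width: 0.0393
finger_force: 42.2
```

Request:
step_arm([
  [0,0,0.02,0,0.03],
  [0,0,0.03,0,0.03],
  [0,0,0.03,0,0.03],
  [0,0,0.03,0,0.03],
])

```text
time: 9.3
eef_pos: [0.6251, -0.1056, 0.0698]
tcp_rot: [0.688, 0.726, 0.0, 0.0]
force: [0.0, 0.2, 0.2]
grip_width: 0.0392
finger_force: 42.2
```

Run:
```python
from h import *
im,d,c=cap('wrist'); save(im,'w4.png'); go(.6263,-.1044,.049,3)
```

```text
t 9.3 tcp [ 0.6253 -0.1056  0.0702] yaw 3.0 tilt [ 0.001 -0.    -1.   ] grip 0.039 F [ 0.3  0.1 -0.3] q7 0.47
  shift [0.0011 0.001  0.0212] turn 0.0
```

View pics/w4.png

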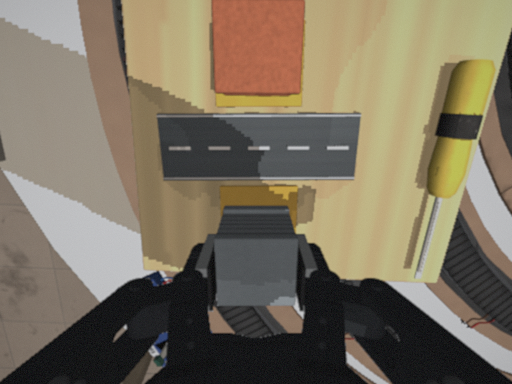

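The grey pier is in line with the right footing (222–298 px), and the brick pier stands on its own footing. Lower and release.

Request:
step_arm([
  [0.001,0.001,0.012,0,0.03],
  [0.001,0.001,0.019,0,0.03],
  [0.001,0.001,0.0205,0,0.03],
  [0.001,0.001,0.0205,0,0.03],
  [0.001,0.001,0.0205,0,0.06],
  [0.001,0.001,0.0205,0,0.06],
  [0.001,0.001,0.0205,0,0.06],
  [0.001,0.001,0.0205,0,0.06],
  [0.001,0.001,-0.02,0,0.06],
  [0.001,0.001,-0.06,0,0.06],
])

```text
time: 10.35
eef_pos: [0.6249, -0.1045, 0.1293]
tcp_rot: [0.688, 0.725, -0.001, -0.001]
force: [0.0, -0.6, 0.1]
grip_width: 0.0603
finger_force: 0.0
```

Run:
```python
from h import *
go(.474,.072,.17,22.5)
```

```text
t 10.3 tcp [ 0.6249 -0.1045  0.1293] yaw 3.0 tilt [-0.003 -0.    -1.   ] grip 0.0603 F [ 0.  -0.6  0.1] q7 0.42
  shift [ 0.1842 -0.1416 -0.0404] turn -19.5
```

Request:
step_arm([
  [0.037,-0.028,-0.0404,-5,0.075],
  [0.074,-0.057,-0.0404,-10,0.075],
  [0.11,-0.085,-0.0404,-15,0.075],
  [0.147,-0.113,-0.0404,-19.5,0.075],
  [0.1842,-0.1416,-0.0404,-19.5,0.075],
  [0.1842,-0.1416,-0.0404,-19.5,0.075],
  [0.1842,-0.1416,0,-19.5,0.075],
  [0.1842,-0.1416,0.03,-19.5,0.075],
  [0.1842,-0.1416,0.03,-19.5,0.075],
  [0.1842,-0.1416,0.03,-19.5,0.075],
])

```text
time: 11.35
eef_pos: [0.4748, 0.0715, 0.0996]
tcp_rot: [0.556, 0.831, -0.001, -0.0]
force: [0.9, -0.8, 0.5]
grip_width: 0.0748
finger_force: 0.0
```

Run:
```python
from h import *
im,d,c=cap('top'); P=pts(d,c); H=P[...,2]
for b in ((.58,.67,-.05,.04),(.58,.67,-.15,-.06)):
    m=(d>0)&(H>.06)&(H<.085)&(P[...,0]>b[0])&(P[...,0]<b[1])&(P[...,1]>b[2])&(P[...,1]<b[3]); print(*rect(P,m))
go(.4743,.072,.033,22.5)
```

```text
[620.2  -3.9  39.4  35.5   0.9] 179
[ 625.  -104.1   39.5   35.9    1.1] 180
t 11.4 tcp [0.4753 0.0717 0.1003] yaw 22.5 tilt [ 0.001 -0.    -1.   ] grip 0.0749 F [ 0.4 -0.2  0. ] q7 0.33
  shift [ 0.0007 -0.0009  0.0673] turn -0.0
```

Request:
step_arm([
  [0,-0.0005,0.04,0,0.075],
  [0,-0.0005,0.067,0,0.075],
  [0,-0.0005,0.067,0,0.075],
  [0,-0.0005,0.067,0,0.075],
  [0,-0.0005,0.067,0,0.045],
  [0,-0.0005,0.067,0,0.045],
  [0,-0.0005,0.067,0,0.045],
  [0,-0.0005,0.067,0,0.045],
  [0,-0.0005,0.067,0,0.045],
], force=30)

```text
time: 12.3
eef_pos: [0.4753, 0.0722, 0.034]
tcp_rot: [0.555, 0.832, 0.001, 0.001]
force: [-3.7, -1.5, 16.2]
grip_width: 0.0522
finger_force: 28.4
```

Request:
step_arm([
  [0,0,-0.01,0,0.045],
  [0,0,-0.04,0,0.045],
  [0,0,-0.08,0,0.045],
  [0,0,-0.1,0,0.045],
  [0,0,-0.1,0,0.045],
])

```text
time: 12.8
eef_pos: [0.4758, 0.0724, 0.1359]
tcp_rot: [0.555, 0.832, 0.003, 0.001]
force: [-0.6, -0.6, -1.8]
grip_width: 0.052
finger_force: 31.8
```

Run:
```python
from h import *
go(.6377,.140,.13,2.3)
im,d,c=cap('wrist'); save(im,'w5.png')
im,d,c=cap('top'); P=pts(d,c); H=P[...,2]
m=(d>0)&(H>.07)&(H<.2)&(P[...,0]>.56)&(P[...,0]<.7)&(P[...,1]>.19)&(P[...,1]<.33); print('house',*rect(P,m))
```

```text
t 12.8 tcp [0.4758 0.0724 0.1359] yaw 22.5 tilt [ 0.005  0.003 -1.   ] grip 0.052 F [-0.6 -0.6 -1.8] q7 0.29
  shift [0.0005 0.1754 0.0069] turn 20.2
house [632.6 257.9  60.1  95.2   2.8] 584
```

View pics/w5.png

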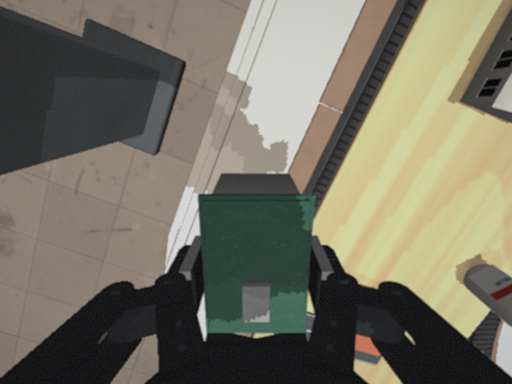

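The box is held squarely at (258,265). The house refines to (633, 257.5) at 2.5°.

Request:
step_arm([
  [0,0.04,0,5,0.045],
  [0,0.08,0,10,0.045],
  [0,0.12,0,15,0.045],
  [0,0.16,0,20,0.045],
  [0.0005,0.1754,0,20,0.045],
  [0.0005,0.1754,0.03,20,0.045],
  [0.0005,0.1754,0.055,20,0.045],
  [0.0005,0.1754,0.055,20,0.045],
  [0.0005,0.1754,0.055,20,0.045],
])

```text
time: 13.8
eef_pos: [0.6356, 0.139, 0.0769]
tcp_rot: [0.692, 0.722, -0.001, -0.0]
force: [1.2, 0.1, 0.2]
grip_width: 0.0519
finger_force: 31.8
```

Run:
```python
from h import *
go(.6388,.1406,.06,2.5)
im,d,c=cap('wrist'); save(im,'w6.png')
im,d,c=cap('top'); hsv=cv2.cvtColor(im,cv2.COLOR_RGB2HSV);P=pts(d,c)
m=(d>0)&(hsv[...,1]>90)&(hsv[...,0]>65)&(hsv[...,0]<95)&(P[...,0]>.55)&(P[...,0]<.7)&(abs(P[...,1]-.14)<.08); print('green',rect(P,m) if m.sum()>10 else m.sum())
```

```text
t 13.8 tcp [0.6356 0.139  0.0769] yaw 2.5 tilt [-0.002 -0.001 -1.   ] grip 0.0519 F [1.2 0.1 0.2] q7 0.06
  shift [0.0015 0.0033 0.0169] turn 0.0
green (array([632.9,  99.4,  36.6,  55.2,  86.3]), 74)
```

View pics/w6.png

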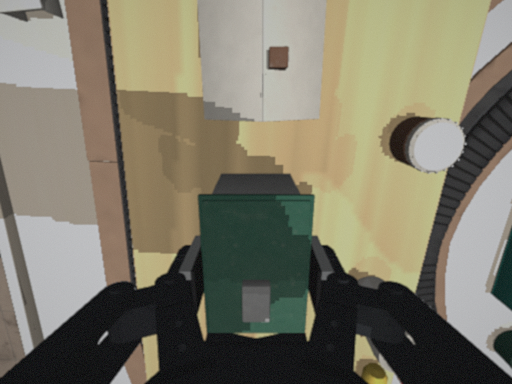

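The box is in line with the house ridge (col 262 against 257), which fits a +2 to 3 mm correction. Lower.

Request:
step_arm([
  [0.0015,0.0025,0.01,0,0.045],
  [0.0015,0.0025,0.014,0,0.045],
  [0.0015,0.0025,0.0165,0,0.045],
  [0.0015,0.0025,0.0165,0,0.045],
  [0.0015,0.0025,0.0165,0,0.045],
])

```text
time: 14.4
eef_pos: [0.6385, 0.141, 0.0608]
tcp_rot: [0.691, 0.722, -0.0, 0.0]
force: [-0.3, -0.3, -0.0]
grip_width: 0.052
finger_force: 31.8
```

Request:
step_arm([
  [0,0,0,0,0.06],
  [0,0,0,0,0.075],
  [0,0,0,0,0.075],
  [0,0,0,0,0.075],
  [0,0,0,0,0.075],
  [0,0,-0.04,0,0.075],
  [0,0,-0.08,0,0.075],
  [0,0,-0.11,0,0.075],
  [0,0,-0.11,0,0.075],
])

```text
time: 15.3
eef_pos: [0.6405, 0.1413, 0.1751]
tcp_rot: [0.691, 0.722, 0.003, 0.001]
force: [0.9, -1.2, -0.2]
grip_width: 0.0747
finger_force: 0.0
```

Run:
```python
from h import *
go(.4745,.337,.17,7.3)
```

```text
t 15.3 tcp [0.6405 0.1413 0.1751] yaw 2.5 tilt [ 0.006  0.002 -1.   ] grip 0.0747 F [ 0.9 -1.2 -0.2] q7 0.0
  shift [ 0.2028 -0.1573  0.0046] turn -4.8
```

Request:
step_arm([
  [0.034,-0.026,0,-1,0.05],
  [0.068,-0.052,0,-2,0.05],
  [0.101,-0.079,0,-3,0.05],
  [0.135,-0.105,0,-4,0.05],
  [0.169,-0.131,0,-4.8,0.05],
  [0.2028,-0.1573,0,-4.8,0.05],
  [0.2028,-0.1573,0.04,-4.8,0.05],
  [0.2028,-0.1573,0.06,-4.8,0.05],
  [0.2028,-0.1573,0.06,-4.8,0.05],
  [0.2028,-0.1573,0.06,-4.8,0.05],
])

```text
time: 16.3
eef_pos: [0.4727, 0.3364, 0.111]
tcp_rot: [0.661, 0.751, -0.0, 0.0]
force: [-0.0, -0.1, 0.2]
grip_width: 0.0498
finger_force: 0.0
```

Run:
```python
from h import *
im,d,c=cap('wrist'); save(im,'w7.png'); P=pts(d,c);H=P[...,2]
m=(d>0)&(H>.012)&(H<.03)&(P[...,0]>.445)&(P[...,0]<.51)&(abs(P[...,1]-.337)<.09); print('span',rect(P,m))
go(.4748,.337,.005,7.3)
im,d,c=cap('top'); P=pts(d,c);H=P[...,2]
for n,b in dict(box=(.58,.7,.08,.19),house=(.58,.7,.2,.32)).items():
    m=(d>0)&(H>.07)&(H<.12)&(P[...,0]>b[0])&(P[...,0]<b[1])&(P[...,1]>b[2])&(P[...,1]<b[3]); print(n,*rect(P,m),np.percentile(H[m],[10,50,90]).round(3))
```

```text
span (array([474.6, 335.8,  28. , 145.3,   7.3]), 5073)
t 16.4 tcp [0.4731 0.3367 0.1116] yaw 7.3 tilt [ 0.001  0.    -1.   ] grip 0.0501 F [ 0.2 -0.4  0.3] q7 -0.33
  shift [1.000e-04 1.700e-03 1.066e-01] turn -0.0
box [637.5 142.1  51.8  74.5   1.4] 465 [0.084 0.087 0.091]
house [632.7 257.9  60.6  94.4   3.9] 598 [0.072 0.08  0.088]
```

View pics/w7.png

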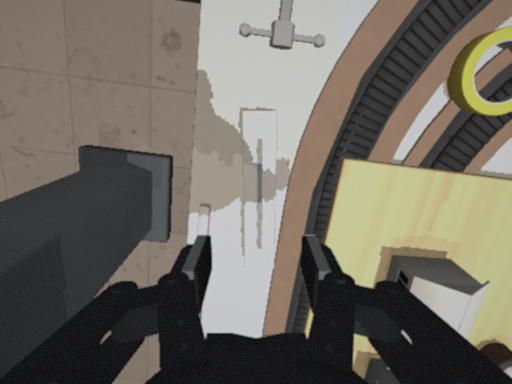

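The span lies deck up at (260,190), between the fingers. The box measured (637.5,142) against the house (633,258), so it is about 116 mm away as required. Grasp the span.

Request:
step_arm([
  [0,0.0015,0.04,0,0.045],
  [0,0.0015,0.08,0,0.045],
  [0,0.0015,0.1,0,0.045],
  [0,0.0015,0.107,0,0.045],
  [0,0.0015,0.107,0,0.045],
  [0,0.0015,0.107,0,0.045],
])

```text
time: 17.0
eef_pos: [0.4748, 0.3375, 0.0053]
tcp_rot: [0.661, 0.751, 0.001, 0.0]
force: [0.0, -1.4, 0.3]
grip_width: 0.0451
finger_force: 0.0
```

Request:
step_arm([
  [0,0,0,0,0.02],
  [0,0,0,0,0.02],
  [0,0,0,0,0.02],
  [0,0,0,0,0.02],
  [0,0,0,0,0.02],
  [0,0,-0.03,0,0.02],
  [0,0,-0.08,0,0.02],
  [0,0,-0.13,0,0.02],
  [0,0,-0.15,0,0.02],
  [0,0,-0.15,0,0.02],
], force=25)

```text
time: 18.0
eef_pos: [0.4753, 0.3382, 0.1579]
tcp_rot: [0.66, 0.751, 0.003, -0.0]
force: [0.2, 0.2, -1.4]
grip_width: 0.0268
finger_force: 25.1
```

Run:
```python
from h import *
go(.6238,-.0543,.155,3)
```

```text
t 18.0 tcp [0.4753 0.3382 0.1579] yaw 7.3 tilt [ 0.004  0.005 -1.   ] grip 0.0268 F [ 0.2  0.2 -1.4] q7 -0.36
  shift [-0.4083  0.0972  0.0015] turn 4.3
```

Request:
step_arm([
  [-0.045,0.011,0,0.5,0.02],
  [-0.09,0.022,0,1,0.02],
  [-0.136,0.032,0,1.5,0.02],
  [-0.182,0.043,0,2,0.02],
  [-0.227,0.054,0,2.5,0.02],
  [-0.272,0.065,0,3,0.02],
  [-0.318,0.076,0,3.5,0.02],
  [-0.363,0.087,0,4.3,0.02],
  [-0.4083,0.0972,0,4.3,0.02],
  [-0.4083,0.0972,0,4.3,0.02],
])

```text
time: 19.0
eef_pos: [0.6229, -0.0631, 0.1538]
tcp_rot: [0.691, 0.723, -0.001, 0.001]
force: [-0.3, 0.2, -0.4]
grip_width: 0.0271
finger_force: 25.1
```

Request:
step_arm([
  [0,0,0.02,0,0.02],
  [0,0,0.055,0,0.02],
  [0,0,0.06,0,0.02],
  [0,0,0.06,0,0.02],
])

```text
time: 19.4
eef_pos: [0.6216, -0.0557, 0.0931]
tcp_rot: [0.688, 0.725, -0.001, -0.001]
force: [0.5, 0.3, -0.7]
grip_width: 0.027
finger_force: 25.1
```

Run:
```python
from h import *
go(.6238,-.0543,.081,3)
im,d,c=cap('wrist'); save(im,'w8.png'); P=pts(d,c);H=P[...,2]
im,d,c=cap('top'); P=pts(d,c);H=P[...,2]
m=(d>0)&(H>.10)&(H<.135)&(P[...,0]>.59)&(P[...,0]<.66)&(P[...,1]>-.15)&(P[...,1]<.04); print(rect(P,m) if m.sum()>20 else m.sum())
```

```text
t 19.4 tcp [ 0.6216 -0.0557  0.0931] yaw 3.0 tilt [-0.002 -0.    -1.   ] grip 0.027 F [ 0.5  0.3 -0.7] q7 0.38
  shift [0.0012 0.0023 0.0121] turn 0.0
0
```

View pics/w8.png

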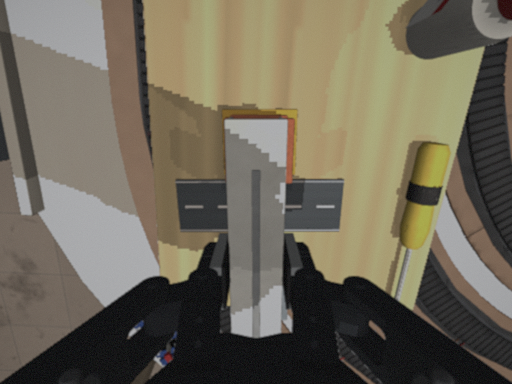

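The span is aligned with the brick pier (span col 256, pier 260), fixed by +2 mm in y. Lower, release, and retreat.

Request:
step_arm([
  [0.001,0.002,0.005,0,0.02],
  [0.001,0.002,0.009,0,0.02],
  [0.001,0.002,0.0125,0,0.02],
  [0.001,0.002,0.0125,0,0.02],
  [0.001,0.002,0.0125,0,0.02],
])

```text
time: 20.0
eef_pos: [0.6242, -0.0546, 0.0813]
tcp_rot: [0.688, 0.725, -0.0, -0.0]
force: [0.6, 0.1, 0.3]
grip_width: 0.0273
finger_force: 25.1
```

Run:
```python
from h import *
go(.6238,-.0543,.0803,3)
```

```text
t 20.0 tcp [ 0.6242 -0.0546  0.0813] yaw 3.0 tilt [-0. -0. -1.] grip 0.0273 F [0.6 0.1 0.3] q7 0.39
  shift [ 0.0003 -0.0004  0.001 ] turn 0.0
```

Request:
step_arm([
  [0,0,0.001,0,0.027],
  [0,0,0.001,0,0.035],
  [0,0,0.001,0,0.045],
  [0,0,0.001,0,0.05],
  [0,0,0.001,0,0.05],
  [0,0,-0.02,0,0.05],
  [0,0,-0.05,0,0.05],
  [0,0,-0.1,0,0.05],
  [0,0,-0.15,0,0.05],
])

```text
time: 20.9
eef_pos: [0.6237, -0.0547, 0.2326]
tcp_rot: [0.688, 0.725, -0.001, -0.0]
force: [1.7, 1.0, 0.4]
grip_width: 0.0502
finger_force: 0.0
```

Request:
step_arm([
  [0.04,-0.02,0,0,0.05],
  [0.08,-0.05,0,0,0.05],
  [0.12,-0.08,0,0,0.05],
  [0.15,-0.1,0,0,0.05],
  [0.15,-0.1,0,0,0.05],
  [0.15,-0.1,0,0,0.05],
])

```text
time: 21.5
eef_pos: [0.5163, 0.0908, 0.2316]
tcp_rot: [0.688, 0.726, 0.0, -0.0]
force: [0.3, -0.1, 0.3]
grip_width: 0.0502
finger_force: 0.0
```

Run:
```python
from h import *
im,d,c=cap('top'); P=pts(d,c);H=P[...,2]
for n,b in dict(span=(.58,.67,-.16,.05,.09),box=(.58,.7,.08,.19,.07),house=(.58,.7,.2,.32,.07)).items():
    m=(d>0)&(H>b[4])&(H<.12)&(P[...,0]>b[0])&(P[...,0]<b[1])&(P[...,1]>b[2])&(P[...,1]<b[3]); print(n,rect(P,m) if m.sum()>5 else 0,np.percentile(H[m],[5,50,95]).round(3) if m.sum()>5 else 0)
im2,_,_=cap('scene')
a=cv2.resize(im[140:262,110:305],(640,400),interpolation=cv2.INTER_CUBIC); b=cv2.resize(im2[140:200+50,150:326],(320*2,400)); 
save(np.hstack([cv2.resize(a,(400,250)),cv2.resize(b,(400,250))]),'f.png'); go(.47,.04,.2,3)
```

```text
span (array([624.3, -54.7,  28.4, 143.8,   3.3]), 483) [0.095 0.098 0.102]
box (array([649.6, 142.4,  27.4,  74.1,   1.9]), 197) [0.083 0.087 0.092]
house (array([633.4, 257.6,  58.4,  95.9,   4. ]), 406) [0.071 0.081 0.09 ]
t 21.6 tcp [0.517  0.0893 0.2314] yaw 3.0 tilt [ 0.001 -0.    -1.   ] grip 0.05 F [-0.7 -0.6 -0.6] q7 -0.09
  shift [-0.0468 -0.0495  0.0314] turn -0.0
```

View pics/f.png

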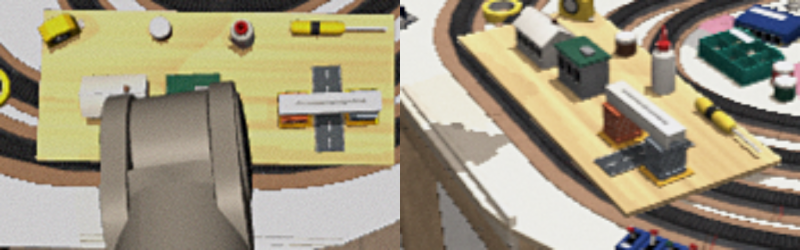

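The bridge stands level over the road (right panel, about (645,110)), and the box stands in line with the house at (583,65). Span measures (624.3, −54.7), 3.3°, against the road's (624.3, −54.3), 3.1°. Hand in.

```bash
python3 -c "
from rig import robot
print(robot.hand_in())"
```

```text
the job is handed in; nothing more can be done
None
```

The job is handed in at about 22 s: both piers, the span and the signal box are placed and released within tolerance by my camera measurements. The arm stayed clear of the glue bottle and brown pot; the hand-in call returned no verdict.

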